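# Open the vial sampler and hold its tray lock back

### The arm

A 7-joint arm with a two-finger parallel gripper is mounted at the origin on the work surface. World frame = base frame: x ahead of the robot, y to its left, z up, the work surface at z = 0. Lengths are in m, angles in rad, forces in N, time in s.
With the tool pointing down it reaches from about 0.425 to 0.875 m from the base axis. Payload 4.7 kg.
Tool frame: the origin (TCP) lies where the fingers leave the gripper's body, on its centre line; the fingertips stand 73 mm ahead of it and the grasp point (between the pads) lies 54 mm ahead of it; z points along the fingers, y is the line along which they close (so a half turn about z gives the same grasp; the last joint's range is limited). The gripper opens to 85 mm and grips with 20 to 120 N. Pads are 22 mm wide; open, the fingers measure 114 mm over their backs; the gripper's body (76 mm by 85 mm) begins 54 mm behind the grasp point. The pads swing forward as they close: fully open they stand 13 mm farther back than shut.
Start: joints at [1.344, 0.321, -0.07, 1.45, 0.023, 1.371, -0.057], TCP at [0.155, -0.631, 0.304] pointing down, gripper open.
Joint ranges: [-2.86, 2.86], [-0.3, 2.09], [-1.38, 1.24], [0.06, 2.45], [-1.56, 4.7], [0.09, 2.05], [-2.69, 2.69]. Speed limits (rad/s): [2.57, 2.57, 3.14, 3.14, 3.14, 3.14, 3.14].

### API

Orientations are given as [roll, pitch, yaw] about the fixed x, y, z axes, in that order (R = Rz(yaw) Ry(pitch) Rx(roll)).
In Python, from plant import manip gives the robot as it stands. The module is installed in compiled form; this text tells all that it offers.
- The arm moves only by the tool jog_arm, never from a script. Its argument "steps" is a list that holds one entry, the list of rows, each a list of 7 numbers: the turn, a rotation vector about the tool's x, y, z in rad, then the shift along the tool's x, y, z in m, then the finger opening in m, from 0 to 0.0854. A call has 1 to 12 rows; each row is the pose to reach, as a shift and turn from the pose commanded when the call began, along the tool's axes at that moment; what a row does not reach only later rows make up. A row lasts 1/12 s, in which the tool goes at most 41.7 mm and 7.16 degrees, less where a joint would pass 70% of its speed; a pose out of reach is approached as far as the arm can. A call with a gripper value outside its range is refused whole. The fingers move at their own pace and stop on an object; the grip force is fixed at half the most. Time passes only in rows, so rows that repeat a pose let the fingers close. It gives the time, the measured TCP pose, the force, the opening and the grip force at its end, in the units of the state.
- manip.observe(): the state, without advancing time (a new reading comes with each control period).
- manip.grab_frame(name): name is "side" or "top" or "wrist"; returns a dict with "image" (420x560x3 uint8, red, green, blue), "fov_y" (degrees; the focal length in pixels is half the picture's height over the tangent of half this angle, whatever the lens; pixels are square), "cx", "cy" (the principal point, pixels), "R" (3x3) and "t" (3): a world point X has camera coordinates R X + t. Camera axes: x right, y down, z forward; pixel columns grow to the right and rows downward; lengths in m; the calibration is good to about 2 mm. A picture is of the moment at which its call begins. There is no depth.
- manip.sign_off(): hands the job in; it is judged then, once.
The state is a dict: "time_s": time; "joint_positions": joint angles; "qd": joint speeds; "joint_efforts": joint torques, N m; "tool_pos": TCP position; "orientation": TCP orientation; "wrist_force": force on the tool from outside, world axes, zero at the start; "moment": the same for the moment, N m; "gripper_width": opening from 0.0 (shut) to 1.0 (fully open); "gripper_force": force on a finger pad.
Only numpy, scipy, OpenCV 4.12 (cv2) and the standard library are available. Lean on these libraries where they do the work, as an engineer would, in place of code of your own. Each camera call takes 0.05 s, during which the arm holds its last target. There are 200 camera calls.

### The job

I need to lift the vial tray out of the sampler: pull its drawer open all the way to the stop, then take hold of the black knob of the spring-loaded lock plunger just behind the drawer front, pull it straight up as far as it goes so that its pin is clear of the hole in the tray, and keep it up. Finish while still gripping the knob and holding it fully up, with the drawer still open; leave the screwdriver, the beaker and the jar where they are.

Things in the scene. Friction and masses are not known exactly. Their poses are not given: they have to be found in the camera images.
- sampler: Fixed white sampler, 118 mm high. Origin on the table under the middle of the drawer opening, in the housing's front plane; x points back into it, y left along its front, z up. Housing: x 0 to 300, y -200 (grey strip with screen, right of the drawer) to +130 mm. Grey drawer front: y -119 to +119, z 12 to 100, 12 mm thick, sticking out by those 12 mm when shut.
- drawer (a joint): How far the drawer is out, m: 0 shut, 0.14 fully open at its stop; it may begin up to 30 mm ajar. It slides along the sampler's -x with about 3 N of friction and stays where it is left.
- drawer_handle (a point): Middle of the drawer's steel handle: a level round bar 10 mm thick, 120 mm long along the sampler's y, with an arm back to the drawer's face at each end. The bar is 42 mm in front of the face (37 mm free gap) and 85 mm above the table, free from above. Axes as the sampler's; moves with the drawer.
- plunger_knob (a point): Centre of the knob: black upright cylinder, 22 mm diameter, 28 mm tall; 94 mm behind the handle bar, 45 mm to its left (+y), 69 mm above the table when seated. Under it a 16 mm barrel on a bracket, bracket top 26 mm below this centre. Drawer front (top z 100) 40 mm before the axis, vials (top z 56) 45 mm behind, 50 mm free each way along y. Axes as the sampler's.
- plunger (a joint): How far the plunger is pulled up, m: 0 with its pin seated in the tray's hole, 0.016 fully up against a rigid stop. A spring pulls it down with 4.4 N when seated, rising to 9.2 N fully up (300 N/m); let go, it snaps back down.
- screwdriver: Screwdriver with a yellow handle lying on the table to the right. Leave alone. Origin at its underside.
- beaker: Glass beaker 68 mm across, 85 mm tall, standing on the table to the left. Leave alone. Origin at the centre of its underside.
- jar: Brown glass jar 52 mm across, 70 mm tall, standing on the table right of the drawer. Leave alone. Origin at the centre of its underside.

How it is judged:
By the outcome, as a careful person would: the job done as asked, in the order asked, and still so for the second after the job is handed in, while the arm keeps its last pose, push and grip.
It also fails if it takes over 48 s, if anything falls off the work surface, if the arm or the gripper's body presses on something with over 40 N, if the wrist force passes 120 N, or if a joint passes its speed limit or range.

## Working session

There is one attempt and no reset: what is moved stays moved. The work goes in short steps, Python scripts to look and compute and a tool call to move; the robot and the scene stay as the last step left them, time stands still between calls to the robot, and variables do not carry over. Pictures are saved under pics/ and viewed, at most 10 in all, crops included, and the job is handed in when it is done.

Besides the shell and the picture viewer there is one more tool, called after "Request:" as name(argument=value, ...), one argument or row to a line, values as JSON. jog_arm: Moves the arm, as the interface text tells. Its arguments: {"type":"object","properties":{"steps":{"type":"array"}},"required":["steps"]}

```bash
mkdir -p pics
cat > h.py <<'E'
from plant import manip
import numpy as np, cv2
def cam(n):
    f=manip.grab_frame(n); h=f["image"].shape[0]
    f["f"]=h/2/np.tan(np.radians(f["fov_y"])/2); f["R"]=np.array(f["R"]); f["t"]=np.array(f["t"]); return f
def ray(f,u,v):
    d=f["R"].T@np.array([(u-f["cx"])/f["f"],(v-f["cy"])/f["f"],1]); return -f["R"].T@f["t"],d
def onz(f,u,v,z):
    c,d=ray(f,u,v); return c+d*(z-c[2])/d[2]
def proj(f,X):
    p=f["R"]@np.array(X)+f["t"]; return [f["cx"]+f["f"]*p[0]/p[2],f["cy"]+f["f"]*p[1]/p[2]]
E
python3 - <<'E'
from h import *
o=manip.observe(); print({k:np.round(v,3) for k,v in o.items()})
ims=[]
for n in("top","side"):
    f=cam(n); cv2.imwrite(f"pics/{n}0.png",f["image"][:,:,::-1]); print(n,f["fov_y"],f["cx"],f["cy"],-f["R"].T@f["t"])
E
```

```text
{'time_s': np.float64(0.0), 'joint_positions': array([ 1.344,  0.322, -0.07 ,  1.452,  0.023,  1.371, -0.057]), 'qd': array([ 0.001,  0.001, -0.001, -0.001, -0.001, -0.   , -0.   ]), 'joint_efforts': array([ 0.0000e+00, -4.9358e+01, -3.8200e-01, -3.1434e+01,  1.3000e-02,
        1.2000e-02, -0.0000e+00]), 'tool_pos': array([ 0.155, -0.631,  0.303]), 'orientation': array([-3.14 ,  0.   ,  0.241]), 'wrist_force': array([-0.31 , -0.768,  0.724]), 'moment': array([-0.006, -0.021, -0.005]), 'gripper_force': np.float64(0.0), 'gripper_width': np.float64(1.0)}
top 52.376993835846264 275.3320586449504 211.2779540068232 [ 0.42827558 -0.02085784  1.4764689 ]
side 44.16054133299739 276.81434592030035 208.548127576239 [0.00885264 1.1634699  0.87598267]
```

View pics/top0.png

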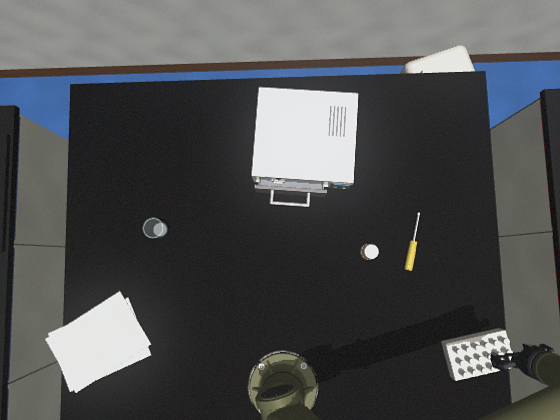

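View pics/side0.png

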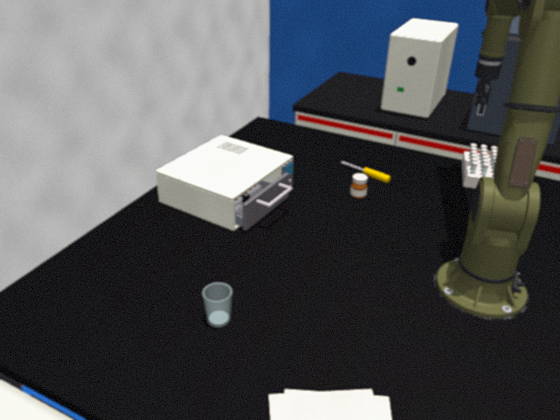

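The top view shows the sampler with its roof corners at about (259,88), (358,93), (354,184) and (252,178), and the handle bar from (271,204) to (309,206). The drawer is slightly ajar. The beaker is at (155,228), the jar at (370,252) and the screwdriver at (412,245). The side view shows the same layout.

Run:
```python
from h import *
f=cam("top"); g=f["image"].min(2)
m=(g>200).astype(np.uint8); m[:, :200]=0; m[:, 380:]=0; m[:80]=0
m1=cv2.morphologyEx(m,cv2.MORPH_OPEN,np.ones((9,9)))
c=max(cv2.findContours(m1,0,2)[0],key=cv2.contourArea)
r=cv2.minAreaRect(c); b=cv2.boxPoints(r); P=np.array([onz(f,*p,.118) for p in b]); print(b.round(1).tolist(),P.round(4).tolist(),r)
h=g.copy(); sub=h[194:210,264:316]; mm=(sub>110)
# bar: per column lowest bright run
pts=[]
for u in range(276,306):
    col=g[198:212,u].astype(float); w=np.clip(col-60,0,None); 
    pts.append((u,198+(w*np.arange(14)).sum()/w.sum()))
pts=np.array(pts); k=np.polyfit(pts[:,0],pts[:,1],1); print("bar line",k,np.std(pts[:,1]-np.polyval(k,pts[:,0])))
rows=g[196:204]; 
ys,xs=np.nonzero(sub>110); print(xs.min()+264,xs.max()+264)
for v in (200,202,204,205,206): print(v,g[v,264:316].tolist())
crop=cv2.resize(f["image"][165:215,240:370],None,fx=6,fy=6,interpolation=cv2.INTER_CUBIC); cv2.imwrite("pics/c1.png",crop[:,:,::-1])
```

```text
[[251.8000030517578, 175.8000030517578], [257.5, 86.80000305175781], [358.5, 93.30000305175781], [352.79998779296875, 182.3000030517578]] [[0.6919, 0.0818, 0.118], [0.99, 0.0581, 0.118], [0.9573, -0.2733, 0.118], [0.6621, -0.2424, 0.118]] ((305.1350402832031, 134.55117797851562), (101.19831085205078, 89.15898132324219), 3.6522228717803955)
bar line [7.11852672e-02 1.82986252e+02] 0.053593896514236246
270 309
200 [46, 48, 44, 43, 43, 62, 144, 229, 189, 41, 36, 38, 36, 38, 37, 41, 42, 44, 45, 47, 47, 46, 47, 49, 48, 50, 48, 48, 49, 50, 53, 51, 47, 48, 48, 49, 52, 49, 53, 51, 47, 41, 83, 198, 238, 185, 41, 44, 50, 47, 52, 49]
202 [46, 46, 44, 45, 44, 67, 163, 234, 204, 212, 212, 211, 214, 217, 208, 173, 174, 170, 158, 139, 134, 129, 113, 111, 105, 104, 104, 107, 103, 100, 73, 73, 70, 66, 51, 50, 42, 42, 42, 43, 41, 27, 84, 199, 235, 128, 41, 48, 51, 49, 52, 52]
204 [48, 43, 46, 45, 42, 45, 44, 71, 91, 102, 105, 122, 168, 163, 165, 171, 167, 171, 176, 181, 186, 207, 211, 222, 226, 229, 234, 234, 236, 236, 237, 238, 234, 231, 230, 228, 214, 206, 214, 213, 214, 210, 209, 206, 229, 120, 40, 49, 50, 48, 45, 51]
205 [44, 44, 43, 45, 41, 45, 43, 37, 36, 35, 37, 31, 32, 32, 31, 32, 33, 35, 37, 50, 61, 67, 94, 100, 108, 122, 167, 162, 164, 172, 174, 170, 178, 183, 186, 201, 174, 185, 229, 229, 233, 233, 235, 235, 225, 111, 42, 47, 43, 49, 50, 48]
206 [45, 40, 42, 44, 39, 44, 45, 45, 48, 50, 39, 45, 41, 46, 43, 39, 38, 38, 39, 37, 39, 40, 36, 35, 35, 32, 33, 33, 33, 34, 38, 36, 43, 52, 63, 70, 98, 103, 104, 121, 165, 161, 167, 172, 166, 47, 46, 52, 46, 48, 46, 45]
```

View pics/c1.png

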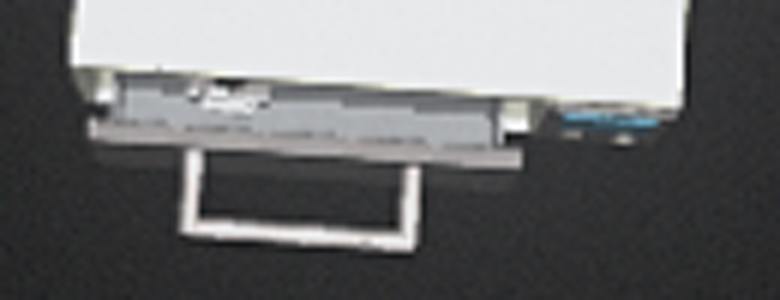

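The crop shows the handle's U shape clearly, with its arms at about u=271 and u=308 and the bar running between them. The plunger is still mostly under the housing.

```bash
cat >> h.py <<'E'
from scipy.spatial.transform import Rotation as Ro
def rel(p,rpy):
    o=manip.observe(); A=Ro.from_euler("xyz",o["orientation"]).as_matrix(); B=Ro.from_euler("xyz",rpy).as_matrix()
    return Ro.from_matrix(A.T@B).as_rotvec().round(4), (A.T@(np.array(p)-o["tool_pos"])).round(4)
E
python3 - <<'E'
from h import *
f=cam("top")
a=onz(f,271,.07118*271+182.986+.3,.088);b=onz(f,308.3,.07118*308.3+182.986+.3,.088);d=a-b
print(a,b,np.linalg.norm(d),"yaw",np.arctan2(-d[0],d[1])); m=(a+b)/2; print("handle",m)
y=np.arctan2(-d[0],d[1]); X=np.array([np.cos(y),np.sin(y),0])
F=np.array([.677,-.08,0]); print("bar to housing front",(F-m)@X)
s=cam("side"); print("side proj",proj(s,a),proj(s,b))
crop=cv2.resize(s["image"][170:230,220:310],None,fx=6,fy=6,interpolation=cv2.INTER_CUBIC); cv2.imwrite("pics/c2.png",crop[:,:,::-1])
print(rel([m[0],m[1],.085+.054+.13],[np.pi,0,np.pi/2+y]))
E
```

```text
[0.60700787 0.02253941 0.088     ] [ 0.59514164 -0.09927809  0.088     ] 0.12239407951244119 yaw -0.09710356867617571
handle [ 0.60107476 -0.03836934  0.088     ]
bar to housing front 0.07960370561929957
side proj [np.float64(269.3047998400429), np.float64(203.34026306481218)] [np.float64(291.1833171618994), np.float64(186.2133494438894)]
(array([-8.0000e-04, -5.0000e-04, -1.2329e+00]), array([ 0.5746, -0.4692,  0.0348]))
```

View pics/c2.png

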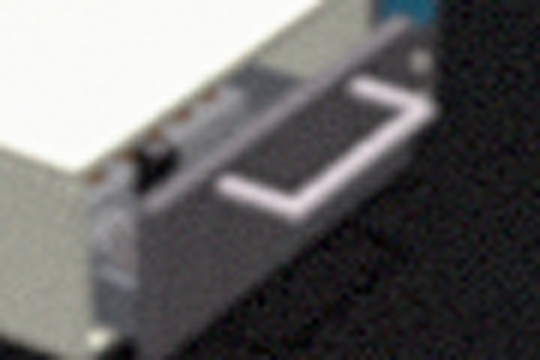

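The side crop shows the bar's ends at about (269,205) and (292,188), which is within 2 px of the projected triangulation. The bar is 122 mm long and the drawer about 26 mm ajar, so I'll move above the handle.

Request:
jog_arm(
  steps=[
    [[0,0,-0.1,0.03,-0.025,0,0.0854],[0,0,-0.2,0.06,-0.05,0,0.0854],[0,0,-0.3,0.09,-0.074,0,0.06],[0,0,-0.4,0.12,-0.098,0,0.04],[0,0,-0.5,0.15,-0.123,0,0.04],[0,0,-0.6,0.18,-0.147,0,0.04],[0,0,-0.7,0.21,-0.171,0,0.04],[0,0,-0.8,0.24,-0.196,0,0.04],[0,0,-0.9,0.27,-0.22,0,0.04],[0,0,-1.0,0.3,-0.245,0,0.04],[0,0,-1.1,0.33,-0.27,0,0.04],[0,0,-1.2329,0.35,-0.286,0,0.04]],
  ],
)

```text
time_s: 1.25
tool_pos: [0.4288, -0.266, 0.3043]
orientation: [3.14, -0.001, 1.475]
wrist_force: [0.6, 0.3, 0.1]
gripper_width: 0.468
gripper_force: 0.0
```

Run:
```python
from h import *
o=manip.observe(); print({k:np.round(v,3) for k,v in o.items() if k!="joint_efforts"})
print(rel([.601,-.0384,.085+.054+.1],[np.pi,0,np.pi/2-.094]))
```

```text
{'time_s': np.float64(1.25), 'joint_positions': array([ 0.98 ,  0.032, -0.483,  1.789,  0.014,  1.323,  0.397]), 'qd': array([-0.293,  0.073, -0.29 , -0.063,  0.062, -0.001,  0.917]), 'tool_pos': array([ 0.429, -0.266,  0.304]), 'orientation': array([ 3.140e+00, -1.000e-03,  1.475e+00]), 'wrist_force': array([0.629, 0.336, 0.105]), 'moment': array([ 0.044, -0.068,  0.011]), 'gripper_force': np.float64(0.0), 'gripper_width': np.float64(0.468)}
(array([ 0.0011, -0.0006, -0.0017]), array([0.2429, 0.1496, 0.0656]))
```

Request:
jog_arm(
  steps=[
    [[0,0,0,0.03,0.02,0.0,0.04],[0,0,0,0.06,0.04,0.0,0.04],[0,0,0,0.09,0.06,0.0,0.04],[0,0,0,0.12,0.08,0.01,0.04],[0,0,0,0.15,0.1,0.02,0.04],[0,0,0,0.18,0.115,0.03,0.04],[0,0,0,0.21,0.13,0.04,0.04],[0,0,0,0.235,0.145,0.05,0.04],[0,0,0,0.242,0.149,0.055,0.04],[0,0,0,0.242,0.149,0.055,0.04],[0,0,0,0.242,0.149,0.055,0.04]],
  ],
)

```text
time_s: 2.17
tool_pos: [0.5999, -0.0455, 0.2485]
orientation: [-3.14, 0.001, 1.466]
wrist_force: [-0.4, -0.7, 0.2]
gripper_width: 0.466
gripper_force: 0.0
```

Run:
```python
from h import *
o=manip.observe(); print({k:np.round(v,4) for k,v in o.items() if k in("tool_pos","orientation","gripper_width","joint_positions")})
f=cam("wrist"); cv2.imwrite("pics/w1.png",f["image"][:,:,::-1])
print(proj(f,[.601,-.0384,.085]),proj(f,[.607,.0225,.085]),proj(f,[.595,-.099,.085]))
print(rel([.601,-.0384,.085+.054],[np.pi,0,np.pi/2-.094]))
```

```text
{'joint_positions': array([ 0.587 ,  0.3213, -0.6721,  1.6302,  0.2082,  1.2645, -0.2281]), 'tool_pos': array([ 0.5999, -0.0455,  0.2485]), 'orientation': array([-3.1402e+00,  7.0000e-04,  1.4662e+00]), 'gripper_width': np.float64(0.4659)}
[np.float64(277.5154506954687), np.float64(205.39309583975663)] [np.float64(276.8320334627544), np.float64(124.21846220297117)] [np.float64(278.06694514013645), np.float64(275.06442311510426)]
(array([-0.0004,  0.0014, -0.0126]), array([0.0085, 0.0003, 0.11  ]))
```

View pics/w1.png

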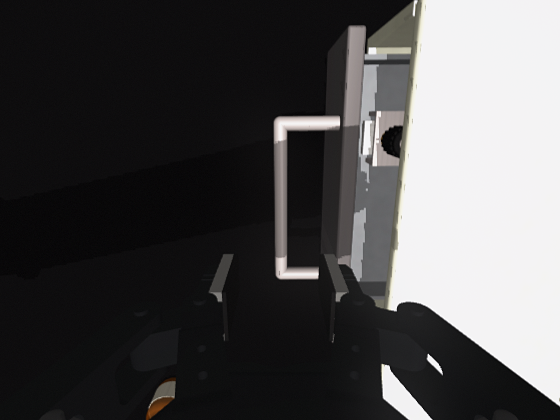

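The wrist view shows the bar at column 281, rows 122 to 274. I predicted 277, so the bar is about 3 mm farther in +x. The fingers straddle it and the knob is visible at (392,141). I'll descend with that correction.

Request:
jog_arm(
  steps=[
    [[0,0,-0.0126,0.008,0.002,0.01,0.04],[0,0,-0.0126,0.008,0.002,0.03,0.04],[0,0,-0.0126,0.008,0.002,0.05,0.04],[0,0,-0.0126,0.008,0.002,0.07,0.04],[0,0,-0.0126,0.008,0.002,0.085,0.04],[0,0,-0.0126,0.008,0.002,0.1,0.04],[0,0,-0.0126,0.008,0.002,0.11,0.04],[0,0,-0.0126,0.008,0.002,0.11,0.04],[0,0,-0.0126,0.008,0.002,0.11,0.04]],
  ],
)

```text
time_s: 2.97
tool_pos: [0.6028, -0.0379, 0.1388]
orientation: [-3.141, 0.0, 1.477]
wrist_force: [0.8, 0.2, -0.2]
gripper_width: 0.465
gripper_force: 0.0
```

Request:
jog_arm(
  steps=[
    [[0,0,0,0,0,0,0.02],[0,0,0,0,0,0,0.005],[0,0,0,0,0,0,0.005],[0,0,0,0,0,0,0.005],[0,0,0,0,0,0,0.005],[0,0,0,0,0,0,0.005]],
  ],
)

```text
time_s: 3.47
tool_pos: [0.6034, -0.0373, 0.1401]
orientation: [3.141, 0.001, 1.478]
wrist_force: [-2.8, -0.1, 5.7]
gripper_width: 0.092
gripper_force: 58.6
```

Gripped. Pulling the drawer out.

Request:
jog_arm(
  steps=[
    [[0,0,0,0,-0.004,0,0.005],[0,0,0,0,-0.012,0,0.005],[0,0,0,0,-0.022,0,0.005],[0,0,0,0,-0.032,0,0.005],[0,0,0,0,-0.042,0,0.005],[0,0,0,0,-0.052,0,0.005],[0,0,0,0,-0.062,0,0.005],[0,0,0,0,-0.072,0,0.005],[0,0,0,0,-0.082,0,0.005],[0,0,0,0,-0.09,0,0.005],[0,0,0,0,-0.095,0,0.005],[0,0,0,0,-0.098,0,0.005]],
  ],
)

```text
time_s: 4.47
tool_pos: [0.5053, -0.0278, 0.14]
orientation: [3.139, 0.0, 1.479]
wrist_force: [3.7, 0.1, 6.6]
gripper_width: 0.092
gripper_force: 59.8
```

Request:
jog_arm(
  steps=[
    [[0,0,0,0,-0.002,0,0.005],[0,0,0,0,-0.004,0,0.005],[0,0,0,0,-0.006,0,0.005],[0,0,0,0,-0.008,0,0.005],[0,0,0,0,-0.01,0,0.005]],
  ],
)

```text
time_s: 4.88
tool_pos: [0.496, -0.0269, 0.1401]
orientation: [3.139, 0.0, 1.479]
wrist_force: [3.5, 0.1, 7.9]
gripper_width: 0.093
gripper_force: 59.9
```

Request:
jog_arm(
  steps=[
    [[0,0,0,0,-0.002,0,0.005],[0,0,0,0,-0.004,0,0.005],[0,0,0,0,-0.006,0,0.005],[0,0,0,0,-0.006,0,0.005]],
  ],
)

```text
time_s: 5.22
tool_pos: [0.4897, -0.0263, 0.14]
orientation: [3.139, 0.0, 1.478]
wrist_force: [1.4, 1.4, 8.0]
gripper_width: 0.093
gripper_force: 60.0
```

Request:
jog_arm(
  steps=[
    [[0,0,0,0,-0.001,0,0.005],[0,0,0,0,-0.002,0,0.005],[0,0,0,0,-0.003,0,0.005],[0,0,0,0,-0.003,0,0.005]],
  ],
)

```text
time_s: 5.55
tool_pos: [0.4874, -0.0261, 0.1401]
orientation: [3.137, 0.0, 1.479]
wrist_force: [3.9, -0.6, 5.8]
gripper_width: 0.093
gripper_force: 59.8
```

Request:
jog_arm(
  steps=[
    [[0,0,0,0,-0.001,0,0.005],[0,0,0,0,-0.002,0,0.005],[0,0,0,0,-0.003,0,0.005],[0,0,0,0,-0.003,0,0.005]],
  ],
)

```text
time_s: 5.88
tool_pos: [0.487, -0.0261, 0.1401]
orientation: [3.131, -0.001, 1.478]
wrist_force: [13.8, 0.2, -4.7]
gripper_width: 0.093
gripper_force: 58.8
```

Request:
jog_arm(
  steps=[
    [[0,0,0,0,-0.001,0,0.005],[0,0,0,0,-0.002,0,0.005],[0,0,0,0,-0.003,0,0.005],[0,0,0,0,-0.003,0,0.005]],
  ],
)

```text
time_s: 6.22
tool_pos: [0.4865, -0.0261, 0.1402]
orientation: [3.124, -0.002, 1.478]
wrist_force: [22.8, 0.0, -15.1]
gripper_width: 0.091
gripper_force: 58.2
```

The force rises and the position stalls, so the drawer is at its stop after about 117 mm of travel. I'll relax the pull, release and lift.

Request:
jog_arm(
  steps=[
    [[0,0,0,0,0.003,0,0.005],[0,0,0,0,0.0055,0,0.005],[0,0,0,0,0.0055,0,0.005],[0,0,0,0,0.0055,0,0.04],[0,0,0,0,0.0055,0,0.04],[0,0,0,0,0.0055,0,0.04],[0,0,0,0,0.0055,0,0.04],[0,0,0,0,0.0055,0,0.04],[0,0,0,0,0.0055,0,0.04]],
  ],
)

```text
time_s: 6.97
tool_pos: [0.4855, -0.0264, 0.1386]
orientation: [-3.14, 0.0, 1.478]
wrist_force: [0.2, 0.1, -0.3]
gripper_width: 0.466
gripper_force: 0.0
```

Request:
jog_arm(
  steps=[
    [[0,0,0,0,0,-0.01,0.04],[0,0,0,0,0,-0.03,0.04],[0,0,0,0,0,-0.05,0.04],[0,0,0,0,0,-0.07,0.04],[0,0,0,0,0,-0.09,0.04],[0,0,0,0,0,-0.1,0.04],[0,0,0,0,0,-0.1,0.04],[0,0,0,0,0,-0.1,0.04]],
  ],
)

```text
time_s: 7.63
tool_pos: [0.4861, -0.0265, 0.239]
orientation: [3.141, 0.001, 1.478]
wrist_force: [0.1, 0.3, -0.3]
gripper_width: 0.467
gripper_force: 0.0
```

Run:
```python
from h import *
o=manip.observe(); print(o["tool_pos"],o["orientation"],o["joint_positions"].round(3) if hasattr(o["joint_positions"],'round') else o["joint_positions"])
f=cam("wrist"); cv2.imwrite("pics/w2.png",f["image"][:,:,::-1])
y=-.093;X=np.array([np.cos(y),np.sin(y),0]);Y=np.array([-np.sin(y),np.cos(y),0])
bar=np.array([.487,-.0265,0]); k=bar+.094*X+.045*Y; print("knob pred",k, proj(f,k+[0,0,.083]), proj(f,bar+[0,0,.09]))
np.save("k.npy",k)
t=cam("top"); print(proj(t,k+[0,0,.083]))
cr=cv2.resize(t["image"][170:240,230:370],None,fx=5,fy=5,interpolation=cv2.INTER_CUBIC); cv2.imwrite("pics/c3.png",cr[:,:,::-1])
```

```text
[ 0.48606964 -0.02646601  0.2390433 ] [3.14092944e+00 5.18516137e-04 1.47826613e+00] [ 0.7    0.054 -0.713  1.909  0.039  1.191 -0.12 ]
knob pred [0.58477276 0.00957613 0.        ] [np.float64(407.73453501825696), np.float64(158.0077531720598)] [np.float64(277.7317887977782), np.float64(220.1160475980139)]
[np.float64(275.14009055534046), np.float64(209.382727369175)]
```

View pics/w2.png

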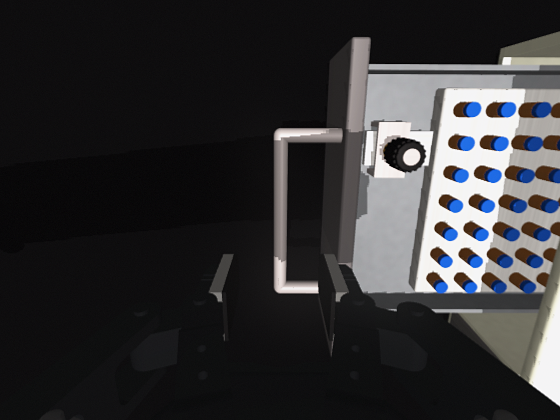

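The wrist view shows the knob's cap at (410,157), 2 to 3 px from the (408,158) predicted from the handle contact. The drawer is open, with the vials to its right. I'll rotate a quarter turn and move above the knob.

Run:
```python
from h import *
f=cam("wrist"); print(onz(f,410.5,157,.083)); print(rel([.5855,.0095,.239],[np.pi,0,-.093]))
```

```text
[0.58492479 0.01055559 0.083     ]
(array([-0.0021,  0.0017,  1.5715]), array([ 0.045 ,  0.0965, -0.0017]))
```

Request:
jog_arm(
  steps=[
    [[0,0,0.12,0.01,0.02,0,0.055],[0,0,0.24,0.02,0.04,0,0.055],[0,0,0.36,0.03,0.06,0,0.055],[0,0,0.48,0.04,0.08,0,0.055],[0,0,0.6,0.046,0.096,0,0.055],[0,0,0.72,0.046,0.096,0,0.055],[0,0,0.84,0.046,0.096,0,0.055],[0,0,0.96,0.046,0.096,0,0.055],[0,0,1.08,0.046,0.096,0,0.055],[0,0,1.2,0.046,0.096,0,0.055],[0,0,1.32,0.046,0.096,0,0.055],[0,0,1.44,0.046,0.096,0,0.055]],
  ],
)

```text
time_s: 8.78
tool_pos: [0.5853, 0.0106, 0.2372]
orientation: [-3.141, 0.003, 0.033]
wrist_force: [-0.5, -0.6, -0.3]
gripper_width: 0.64
gripper_force: 0.0
```

Request:
jog_arm(
  steps=[
    [[0,0,0.1,0,0,0,0.055],[0,0,0.13,0,0,0,0.055],[0,0,0.13,0,0,0,0.055],[0,0,0.13,0,0,0,0.055],[0,0,0.13,0,0,0,0.055]],
  ],
)

```text
time_s: 9.2
tool_pos: [0.5856, 0.0106, 0.2381]
orientation: [-3.142, 0.001, -0.09]
wrist_force: [-0.2, -0.8, -0.5]
gripper_width: 0.647
gripper_force: 0.0
```

Run:
```python
from h import *
f=cam("wrist"); cv2.imwrite("pics/w3.png",f["image"][:,:,::-1])
print(proj(f,[.585,.0105,.083]),manip.observe()["gripper_width"],manip.observe()["joint_positions"]); print(rel([.585,.0105,.073+.054],[np.pi,0,-.093]))
```

```text
[np.float64(279.64450314947743), np.float64(218.78470031996372)] 0.6426589428994688 [ 0.40350448  0.27112081 -0.5460584   1.68523925  0.14796985  1.22767373
 -1.83790761]
(array([-0.    ,  0.0011,  0.0023]), array([-5.000e-04,  1.000e-04,  1.113e-01]))
```

View pics/w3.png

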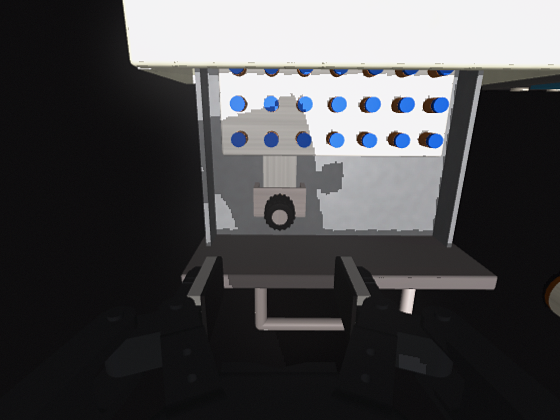

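The wrist view puts the knob cap at (280,217) against (280,219) predicted, so it is centred between the fingers. Descending to grip the knob.

Request:
jog_arm(
  steps=[
    [[0,0,0,0,0,0.02,0.055],[0,0,0,0,0,0.04,0.055],[0,0,0,0,0,0.06,0.055],[0,0,0,0,0,0.075,0.055],[0,0,0,0,0,0.09,0.055],[0,0,0,0,0,0.1,0.055],[0,0,0,0,0,0.107,0.055],[0,0,0,0,0,0.111,0.055],[0,0,0,0,0,0.111,0.055],[0,0,0,0,0,0.111,0.055]],
  ],
)

```text
time_s: 10.08
tool_pos: [0.5863, 0.0106, 0.1284]
orientation: [-3.142, -0.001, -0.092]
wrist_force: [0.3, -0.3, 0.4]
gripper_width: 0.646
gripper_force: 0.0
```

Request:
jog_arm(
  steps=[
    [[0,0,0,0,0,0,0.03],[0,0,0,0,0,0,0.01],[0,0,0,0,0,0,0.01],[0,0,0,0,0,0,0.01],[0,0,0,0,0,0,0.01],[0,0,0,0,0,0,0.01],[0,0,0,0,0,0,0.01]],
  ],
)

```text
time_s: 10.67
tool_pos: [0.5864, 0.0099, 0.1289]
orientation: [3.141, -0.001, -0.092]
wrist_force: [-1.7, -1.5, 5.4]
gripper_width: 0.235
gripper_force: 58.6
```

Gripped: the opening reads 20 mm, with the same 2 mm offset as on the bar. Lifting.

Request:
jog_arm(
  steps=[
    [[0,0,0,0,0,-0.002,0.01],[0,0,0,0,0,-0.004,0.01],[0,0,0,0,0,-0.006,0.01],[0,0,0,0,0,-0.008,0.01],[0,0,0,0,0,-0.01,0.01],[0,0,0,0,0,-0.012,0.01],[0,0,0,0,0,-0.012,0.01]],
  ],
)

```text
time_s: 11.25
tool_pos: [0.5862, 0.0099, 0.1396]
orientation: [3.141, -0.001, -0.092]
wrist_force: [4.8, -2.4, -6.9]
gripper_width: 0.235
gripper_force: 58.9
```

Request:
jog_arm(
  steps=[
    [[0,0,0,0,0,-0.001,0.01],[0,0,0,0,0,-0.002,0.01],[0,0,0,0,0,-0.003,0.01],[0,0,0,0,0,-0.004,0.01],[0,0,0,0,0,-0.004,0.01]],
  ],
)

```text
time_s: 11.67
tool_pos: [0.5862, 0.0099, 0.1432]
orientation: [3.141, -0.001, -0.092]
wrist_force: [5.5, -1.6, -8.9]
gripper_width: 0.236
gripper_force: 58.9
```

Request:
jog_arm(
  steps=[
    [[0,0,0,0,0,-0.001,0.01],[0,0,0,0,0,-0.002,0.01],[0,0,0,0,0,-0.002,0.01],[0,0,0,0,0,-0.002,0.01]],
  ],
)

```text
time_s: 12.0
tool_pos: [0.5862, 0.0099, 0.145]
orientation: [3.141, -0.001, -0.092]
wrist_force: [5.5, -1.6, -9.8]
gripper_width: 0.237
gripper_force: 59.3
```

Request:
jog_arm(
  steps=[
    [[0,0,0,0,0,-0.001,0.01],[0,0,0,0,0,-0.002,0.01],[0,0,0,0,0,-0.002,0.01],[0,0,0,0,0,-0.002,0.01]],
  ],
)

```text
time_s: 12.33
tool_pos: [0.5861, 0.0099, 0.1452]
orientation: [-3.141, -0.001, -0.092]
wrist_force: [11.1, -1.1, -20.5]
gripper_width: 0.233
gripper_force: 59.7
```

The knob has reached its stop: 16.3 mm of rise, then the force jumped. I'll hold briefly and check for slip.

Request:
jog_arm(
  steps=[
    [[0,0,0,0,0,0,0.01],[0,0,0,0,0,0,0.01],[0,0,0,0,0,0,0.01],[0,0,0,0,0,0,0.01],[0,0,0,0,0,0,0.01],[0,0,0,0,0,0,0.01],[0,0,0,0,0,0,0.01],[0,0,0,0,0,0,0.01],[0,0,0,0,0,0,0.01],[0,0,0,0,0,0,0.01],[0,0,0,0,0,0,0.01],[0,0,0,0,0,0,0.01]],
  ],
)

```text
time_s: 13.33
tool_pos: [0.5862, 0.0099, 0.1452]
orientation: [-3.141, -0.001, -0.092]
wrist_force: [10.9, -2.0, -19.6]
gripper_width: 0.232
gripper_force: 59.7
```

Run:
```python
from h import *
f=cam("wrist"); s=cam("side")
a=cv2.resize(f["image"],(400,300)); b=cv2.resize(s["image"][140:260,200:360],(400,300),interpolation=cv2.INTER_CUBIC)
cv2.imwrite("pics/end.png",np.hstack([a,b])[:,:,::-1])
```

```text
(no output)
```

View pics/end.png

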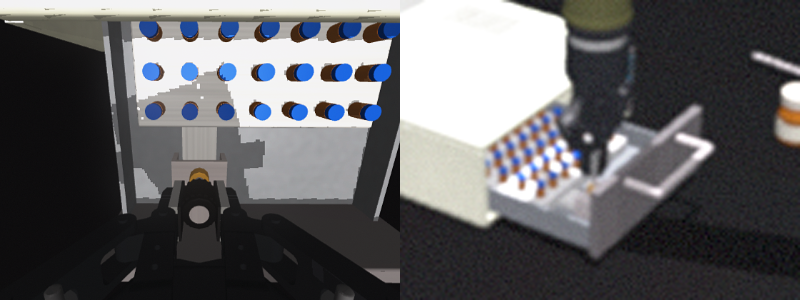

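The left half shows the knob held in the fingers at (200,213), with the brass barrel exposed below it at (200,175). The right half shows the drawer fully open. The force has stayed steady at about 20 N, so I'm handing in.

```bash
python3 -c "
from plant import manip
print(manip.sign_off())"
```

```text
the job is handed in; nothing more can be done
None
```

The drawer is open to its stop and the gripper is holding the plunger knob fully up against its stop (16 mm of lift); the job is handed in, and I never touched the screwdriver, beaker or jar.

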